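# Unlock the dish stage's eccentric cam and push its carriage home

### The arm

A 7-joint arm with a two-finger parallel gripper is mounted at the origin on a cart in front of the work surface, level with it; the furniture and walls round the work are solid. World frame = base frame: x ahead of the robot, y to its left, z up, the work surface at z = 0. Lengths are in m, angles in rad, forces in N, time in s.
With the tool pointing down it reaches from about 0.425 to 0.925 m from the base axis. Payload 6.8 kg.
Tool frame: the origin (TCP) lies on the centre line of the jaws, within the pads' length; the fingertips stand 8 mm ahead of it and the grasp point (between the pads) lies 11 mm behind it (bot.tips_ahead is the distance from the TCP to the fingertips, in m); z points along the fingers, y is the line along which they close (so a half turn about z gives the same grasp; the last joint's range is limited). The gripper opens to 85 mm and grips with 20 to 120 N. Pads are 22 mm wide; open, the fingers measure 114 mm over their backs; the gripper's body (76 mm by 85 mm) begins 54 mm behind the grasp point. The pads swing forward as they close: fully open they stand 13 mm farther back than shut.
Start: joints at [1.187, 0.477, 0.022, 1.555, -0.011, 1.109, -0.083], TCP at [0.184, -0.65, 0.239] pointing down, gripper open.
Joint ranges: [-2.96, 2.96], [-0.34, 2.1], [-1.41, 1.46], [0.24, 2.44], [-1.37, 4.51], [0.17, 1.92], [-2.96, 2.96]. Speed limits (rad/s): [2.39, 2.39, 3.14, 3.14, 3.14, 3.14, 3.14].

### API

Orientations are given as a unit quaternion [w, x, y, z].
In Python, from station import bot gives the robot as it stands.
- The arm moves only by the tool send_rows, never from a script. Its argument "deltas" is text: rows parted by semicolons, each of 4 numbers parted by spaces: the shift along the tool's x, y, z in m, then the turn about the tool's z in degrees. In form: x y z spin; .... A call has 1 to 5 rows; each row is the pose to reach, as a shift and turn from the pose commanded when the call began, along the tool's axes at that moment; what a row does not reach only later rows make up. A row lasts 1/10 s, in which the tool goes at most 50 mm and 8.59 degrees, less where a joint would pass 70% of its speed; a pose out of reach is approached as far as the arm can. A call with a gripper value outside its range is refused whole. "claw" is the opening, from 0 (shut) to 1 (fully open), set as the call begins (left out, the last holds). The fingers move at their own pace and stop on an object; "force" is the grip in N (left out, the last holds). Time passes only in rows, so rows that repeat a pose let the fingers close. It gives the time, the measured TCP pose, the force, the opening and the grip force at its end, in the units of the state.
- bot.get_obs(): the state, without advancing time (a new reading comes with each control period).
- bot.read_camera(name): name is "scene" or "top" or "wrist"; returns a dict with "img" (384x512x3 uint8, red, green, blue), "depth" (384x512 float32, m along the optical axis (not along the pixel's ray), 0 where there is no reading), "fx", "fy", "cx", "cy" (pixels), "camera_from_world" (4x4, takes a point from world to camera coordinates). Camera axes: x right, y up, looking along -z (the intrinsics and any distortion apply to the point x, -y, -z); pixel columns grow to the right and rows downward; lengths in m; the calibration is good to about 2 mm. The wrist camera is an equidistant fisheye: a pixel r from the principal point sees the ray r / f radians off the axis. A picture is of the moment at which its call begins.
- bot.hand_in(): hands the job in; it is judged then, once.
Trained networks look in a picture, given as the dict that the camera call returned (one of the last four; its "shot" number tells which), for a name from the list of things; names that differ only in an ending like _2 or _b are one class to them, and where a whole thing is asked for, a point or a joint stands for the part that bears it (a point fixed in the world has none). Each returns a list of dicts, best first, with "confidence" (0 to 1); they miss things now and then, are a little off and sometimes report something else, mostly with a low value. They report only what shows in the picture. A call takes as long as a camera call.
- bot.masks_of(picture, query): "mask" (384x512 bool, what is visible of it).
- bot.landmark_of(picture, query): "xyz" ([x, y, z] in m, in world coordinates, good to about 4 mm: a listed point, or the origin of a listed thing).
The state is a dict: "t": time; "q": joint angles; "joint_vel": joint speeds; "joint_torque": joint torques, N m; "eef_pos": TCP position; "tool_rot": TCP orientation; "contact_force": force on the tool from outside, world axes, zero at the start; "torque": the same for the moment, N m; "gripper_width": opening from 0.0 (shut) to 1.0 (fully open); "grasp_force": force on a finger pad.
Only numpy, scipy, OpenCV 4.12 (cv2) and the standard library are available. Lean on these libraries where they do the work, as an engineer would, in place of code of your own. Each camera call takes 0.05 s, during which the arm holds its last target. There are 200 camera calls.

### The job

Push the red peg of the cam lever round with a fingertip, clockwise seen from above, until the eccentric cam has its low point towards the carriage's brass roller; only then push the blue carriage with its petri dish forward by the upright plate at its back, until it is fully home against the two black rubber bumpers. Do not touch or lift the dish, leave it seated flat in its nest, and leave the spare dish, the tape roll and the marker where they are.

Things in the scene. Friction and masses are not known exactly. Their poses are not given: they have to be found in the camera images.
- stage: Fixed aluminium base plate 190 (x) x 230 (y) x 12 mm. Origin: centre of its underside, on the worktop; x = forward, the carriage's way (away from the robot), y left. In this frame (mm): lane along x at y -55; cam pivot at (-6, 50); grey light bars 55 x 7 at (62, 2) and (62, -111), tops 42 high; brass stop pin at (32, 27), top 42. Nothing is above 83. Heights here are above the worktop.
- cam (a joint): Eccentric cam's angle, rad, clockwise from above. 0: high point and lever point backward at the roller, carriage blocked. pi: low point faces the roller, lever points forward, carriage free; within 0.3 of pi is low enough. Stops at -0.5 and 3.39; starts -0.4 to 0.5; stays where left (0.15 Nm friction). Steel disc of radius 28 mm, centre 20 mm off the pivot, 21-36 mm high.
- pivot (a point): Point on the cam's vertical pivot axis, at 43 mm height (top of the lever and its hub). Does not move when the cam turns.
- peg (a point): Red upright peg on the end of the cam lever: round, 14 mm in diameter, 43 to 83 mm high, 58 mm from the pivot axis; the point is on its axis at 63 mm height. At cam = a it lies from the pivot in direction pi - a (about z, from the stage's x). The lever is a red bar 14 mm wide, 37 to 43 mm high. Near the peg nothing else is above 43 mm but the push plate.
- carriage (a joint): Travel of the carriage in m, growing forward: 0 at the start, 0.040 fully home against the two black bumpers (hard stop). It stays where it is left; friction about 1.5 N. While the cam is high its roller meets the cam after 3 to 7 mm.
- push_plate (a point): Centre of the rear face of the carriage's upright blue push plate (70 mm wide in y, 6 mm thick, from 20 to 60 mm high, the point at 42 mm height; black rubber patch on its rear face). Push here in the stage's +x direction. Behind it the base plate (top 12 mm) goes on for about 7 mm, then the bare worktop.
- nest (a point): Centre of the dish nest on the carriage top, at 25 mm height: the carriage is 100 x 96 mm, and four white lugs 6 mm high keep the dish in place with 2 mm play. x and y axes as the stage's.
- roller (a point): Brass follower roller, 16 mm in diameter, 21 to 36 mm high, on a steel arm at the left of the carriage, 30 mm behind and 105 mm to the left of the nest's centre; in line with the cam pivot.
- dish: The petri dish with a beige medium in the carriage's nest, 86 mm in diameter, 15 mm high, loose; origin at the centre of its underside. Its top is 40 mm high when seated. Not to be touched.
- spare_dish: Bystander: petri dish with a dark reddish medium, 86 mm in diameter, 15 mm high, lying on the worktop left of the stage; origin at the centre of its underside.
- tape: Bystander: roll of beige tape lying flat, 66 mm in diameter, 19 mm high, left of the stage; origin at the centre of its underside.
- marker: Bystander: blue marker pen, 136 mm long (along its y), 13 mm high, lying right of the stage; origin at its middle, on the worktop.

How it is judged:
By the outcome, as a careful person would: the job done as asked, in the order asked, and still so for the second after the job is handed in, with the robot touching nothing.
It also fails if it takes over 51 s, if anything falls off the work surface, if the arm or the gripper's body presses on something with over 40 N, if the wrist force passes 120 N, or if a joint passes its speed limit or range.

## Working session

There is one attempt and no reset: what is moved stays moved. The work goes in short steps, Python scripts to look and compute and a tool call to move; the robot and the scene stay as the last step left them, time stands still between calls to the robot, and variables do not carry over. Pictures are saved under pics/ and viewed, at most 10 in all, crops included, and the job is handed in when it is done.

Besides the shell and the picture viewer there is one more tool, called by a JSON object that holds its "method" and its "body", one argument or row to a line. send_rows: Moves the arm, as the interface text tells. Its arguments: {"type":"object","properties":{"deltas":{"type":"string"},"claw":{"type":"number"},"force":{"type":"number"}},"required":["deltas"]}

```bash
mkdir -p pics; cat > h.py <<'E'
from station import bot
import numpy as np, cv2
def look(cam,names,fn=None):
    p=bot.read_camera(cam)
    if fn: cv2.imwrite('pics/'+fn,cv2.cvtColor(p['img'],cv2.COLOR_RGB2BGR))
    for n in names:
        for r in bot.landmark_of(p,n)[:2]: print(cam,n,round(r['confidence'],2),np.round(r['xyz'],4))
    return p
E
python3 - <<'E'
from h import *
o=bot.get_obs();print(o['t'],o['eef_pos'],o['tool_rot'],o['contact_force'],bot.tips_ahead)
N=['stage','pivot','peg','push_plate','nest','roller','dish']
look('top',N,'top.png');look('scene',N,'scene.png')
E
```

```text
0.0 [ 0.1836292  -0.64894189  0.23832999] [-8.92323337e-04  9.90510224e-01  1.37436034e-01 -1.91486812e-04] [-0.77188234  0.11108973  0.6646239 ] 0.008
top stage 0.95 [0.5027 0.3465 0.0021]
top stage 0.26 [0.4985 0.2418 0.0423]
top pivot 0.96 [0.4617 0.3666 0.0384]
top peg 0.56 [0.4107 0.3355 0.0646]
top push_plate 0.68 [0.4955 0.2404 0.0452]
top push_plate 0.24 [0.3959 0.5131 0.0014]
top nest 0.88 [0.5299 0.288  0.0262]
top nest 0.6 [0.4257 0.324  0.0396]
top roller 0.57 [0.4242 0.323  0.0414]
top dish 0.64 [0.5256 0.2866 0.0254]
scene stage 0.97 [5.104e-01 3.475e-01 2.000e-04]
scene pivot 0.94 [0.4617 0.3719 0.0406]
scene push_plate 0.73 [0.4953 0.2441 0.0453]
scene nest 0.87 [0.5244 0.2838 0.0234]
scene roller 0.8 [0.4271 0.3235 0.0351]
scene roller 0.2 [0.5257 0.2848 0.0282]
scene dish 0.67 [0.5282 0.2869 0.0309]
```

View pics/top.png

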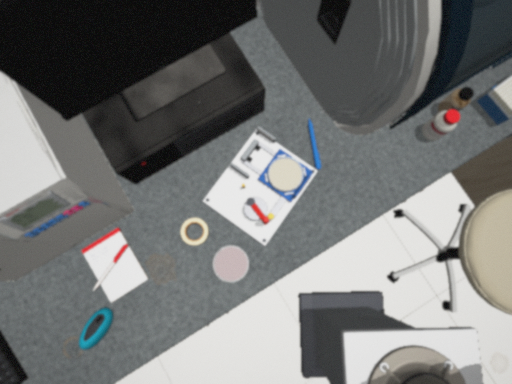

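View pics/scene.png

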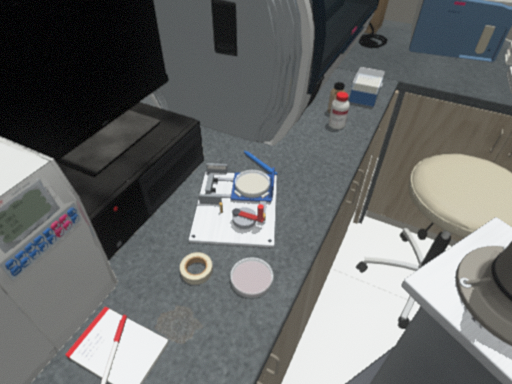

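The top view shows the stage at about (260,185), the dish at (286,174), and the peg and lever at about (262,213), with the bystanders clear of it. The scene view agrees. I'll fit the stage pose and check the transit for obstacles.

```bash
cat >> h.py <<'E'
def cloud(p):
    d=p['depth'];v,u=np.indices(d.shape)
    x=(u-p['cx'])/p['fx']*d;y=-(v-p['cy'])/p['fy']*d
    P=np.stack([x,y,-d,np.ones_like(d)],-1)@np.linalg.inv(p['camera_from_world']).T
    return P[...,:3],d>0
E
python3 - <<'E'
from h import *
pts={}
for cam in ['top','scene']*2:
    p=bot.read_camera(cam)
    for n in ['stage','pivot','push_plate','nest','roller','peg']:
        r=bot.landmark_of(p,n)
        if r and r[0]['confidence']>.5: pts.setdefault(n,[]).append(r[0]['xyz'])
    C,ok=cloud(p)
    if n: 
        m=ok&(C[...,2]<1)
        R=np.hypot(C[...,0],C[...,1]);A=np.degrees(np.arctan2(C[...,1],C[...,0]))
        print(cam,[(a,*[round(float(C[...,2][m&(R>r)&(R<r+.1)&(abs(A-a)<5)].max(initial=-9)),2) for r in (.35,.45,.55,.65,.75)]) for a in range(-80,71,10)])
for n in pts: print(n,np.round(np.mean(pts[n],0),4),len(pts[n]),np.round(np.ptp(pts[n],axis=0),4))
# fit (nest x unknown s => nest (s,-55), roller (s-30,50), plate (s-53,-55))
from scipy.optimize import least_squares
M={k:np.mean(v,0)[:2] for k,v in pts.items()}
def S(q): 
    s=q[3];return dict(stage=(0,0),pivot=(-.006,.05),nest=(s,-.055),roller=(s-.03,.05),push_plate=(q[4],-.055))
def W(q,a): c,s=np.cos(q[2]),np.sin(q[2]);return q[:2]+np.array([c*a[0]-s*a[1],s*a[0]+c*a[1]])
f=lambda q:np.concatenate([(W(q,a)-M[k])*1000 for k,a in S(q).items() if k in M])
r=least_squares(f,[.5,.346,.94,-.037,-.09],loss='soft_l1');q=r.x
print(np.round(q,4),np.degrees(q[2]),np.round(f(q),1))
np.save('q.npy',q)
pv=W(q,(-.006,.05));print('pivot',pv)
if 'peg' in M: d=M['peg']-pv;print('peg r',np.hypot(*d),'cam',(np.pi-(np.arctan2(d[1],d[0])-q[2])))
E
```

```text
top [(-80, -0.79, -0.69, -0.79, -0.79, -9.0), (-70, -0.2, -0.69, -0.79, -9.0, -9.0), (-60, -0.19, -0.19, -0.59, -0.79, -9.0), (-50, -0.18, -0.18, -0.19, -0.68, -0.41), (-40, -0.19, -0.19, -0.19, -0.2, -0.33), (-30, -0.79, -0.78, -0.7, 0.01, -9.0), (-20, -0.79, -0.78, 0.01, 0.08, 0.08), (-10, -0.78, 0.01, 0.11, 0.36, 0.21), (0, 0.0, 0.01, 0.45, 0.47, -9.0), (10, 0.01, 0.01, 0.5, 0.5, 0.33), (20, 0.01, 0.01, 0.06, 0.41, 0.39), (30, 0.01, 0.06, 0.06, 0.05, 0.15), (40, 0.01, 0.09, 0.05, 0.05, 0.14), (50, 0.01, 0.02, 0.03, 0.02, 0.33), (60, 0.01, 0.02, 0.02, 0.02, 0.33), (70, -0.79, 0.01, 0.01, 0.04, 0.03)]
scene [(-80, -9.0, -9.0, -9.0, -9.0, -9.0), (-70, -0.2, -0.19, -0.19, -0.19, -0.22), (-60, -0.19, -0.18, -0.18, -0.19, 0.0), (-50, -0.19, -0.18, -0.18, -0.19, 0.0), (-40, -0.2, -0.19, -0.19, -0.19, 0.0), (-30, -0.79, -0.79, -0.71, 0.05, 0.07), (-20, -0.79, -0.79, 0.0, 0.07, 0.31), (-10, -0.79, 0.0, 0.11, 0.36, 0.32), (0, 0.0, 0.0, 0.39, 0.37, 0.0), (10, 0.0, 0.0, 0.41, 0.4, 0.37), (20, 0.0, 0.0, 0.06, 0.39, 0.39), (30, 0.0, 0.06, 0.06, 0.04, 0.15), (40, 0.0, 0.08, 0.05, 0.04, 0.14), (5
[... 1125 characters left out ...]
 (30, 0.0, 0.06, 0.06, 0.05, 0.15), (40, 0.0, 0.08, 0.05, 0.04, 0.14), (50, 0.0, 0.02, 0.02, 0.02, 0.33), (60, 0.0, 0.02, 0.02, 0.02, 0.33), (70, -9.0, 0.0, 0.0, 0.02, 0.02)]
stage [5.050e-01 3.453e-01 3.000e-04] 4 [0.0107 0.0051 0.0034]
pivot [0.4595 0.3712 0.0413] 4 [0.0024 0.0084 0.0031]
push_plate [0.4951 0.2416 0.044 ] 4 [0.0048 0.0007 0.0032]
nest [0.5268 0.2848 0.0256] 4 [0.006  0.0038 0.004 ]
roller [0.4278 0.3241 0.0386] 4 [0.0029 0.0011 0.0056]
peg [0.4127 0.3366 0.0647] 4 [0.0062 0.0062 0.0046]
[ 0.5045  0.3454  0.9237 -0.0343 -0.0884] 52.92338227268657 [-0.6  0.1  1.4 -0.4  0.8  0.1 -2.   0.1 -0.1  0. ]
pivot [0.46096187 0.37077263]
peg r 0.05917008838809259 cam 6.590652479862676
```

```bash
python3 - <<'E'
from h import *
C=[];
for cam in ['top','scene']:
    c,ok=cloud(bot.read_camera(cam));C.append(c[ok])
C=np.vstack(C);C=C[(C[:,2]<1.2)]
R=np.hypot(C[:,0],C[:,1]);A=np.degrees(np.arctan2(C[:,1],C[:,0]))
for a in range(-40,51,5):
    print(a,[(h,round(float(R[(C[:,2]>h)&(R>.3)&(abs(A-a)<3)].min(initial=9)),3)) for h in (.05,.12,.2,.3,.4)])
E
```

```text
-40 [(0.05, 1.079), (0.12, 1.079), (0.2, 1.085), (0.3, 9.0), (0.4, 9.0)]
-35 [(0.05, 1.285), (0.12, 1.285), (0.2, 9.0), (0.3, 9.0), (0.4, 9.0)]
-30 [(0.05, 0.803), (0.12, 1.007), (0.2, 1.007), (0.3, 9.0), (0.4, 9.0)]
-25 [(0.05, 0.704), (0.12, 0.889), (0.2, 0.889), (0.3, 9.0), (0.4, 9.0)]
-20 [(0.05, 0.704), (0.12, 0.797), (0.2, 0.804), (0.3, 0.804), (0.4, 9.0)]
-15 [(0.05, 0.689), (0.12, 0.728), (0.2, 0.737), (0.3, 0.737), (0.4, 9.0)]
-10 [(0.05, 0.619), (0.12, 0.684), (0.2, 0.684), (0.3, 0.684), (0.4, 9.0)]
-5 [(0.05, 0.621), (0.12, 0.643), (0.2, 0.643), (0.3, 0.644), (0.4, 0.665)]
0 [(0.05, 0.615), (0.12, 0.615), (0.2, 0.617), (0.3, 0.617), (0.4, 0.634)]
5 [(0.05, 0.577), (0.12, 0.577), (0.2, 0.577), (0.3, 0.577), (0.4, 0.593)]
10 [(0.05, 0.577), (0.12, 0.577), (0.2, 0.577), (0.3, 0.577), (0.4, 0.592)]
15 [(0.05, 0.627), (0.12, 0.627), (0.2, 0.627), (0.3, 0.628), (0.4, 0.639)]
20 [(0.05, 0.824), (0.12, 0.824), (0.2, 0.824), (0.3, 0.824), (0.4, 9.0)]
25 [(0.05, 0.541), (0.12, 0.769), (0.2, 0.899), (0.3, 0.903), (0.4, 0.904)]
30 [(0.05, 0.536), (0.12, 0.768), (0.2, 0.898), (0.3, 0.901), (0.4, 0.901)]
35 [(0.05, 0.767), (0.12, 0.769), (0.2, 0.899), (0.3, 0.902), (0.4, 0.903)]
40 [(0.05, 0.525), (0.12, 0.774), (0.2, 0.904), (0.3, 0.908), (0.4, 0.91)]
45 [(0.05, 0.786), (0.12, 0.786), (0.2, 0.919), (0.3, 0.922), (0.4, 0.922)]
50 [(0.05, 0.803), (0.12, 0.803), (0.2, 0.882), (0.3, 0.883), (0.4, 0.943)]
```

```bash
cat >> h.py <<'E'
from scipy.spatial.transform import Rotation as Ro
Q=np.load('q.npy')
def st(x,y):  # stage mm -> world m
    c,s=np.cos(Q[2]),np.sin(Q[2]);x,y=x/1e3,y/1e3
    return Q[0]+c*x-s*y,Q[1]+s*x+c*y
def rot(o):
    w,x,y,z=o['tool_rot'];return Ro.from_quat([x,y,z,w]).as_matrix()
def plan(W,pose=None):  # world waypoints (x,y,z,yaw deg of tool x), printed in calls of 5 rows
    o=bot.get_obs();R=rot(o);p=np.array(o['eef_pos']);ps=np.degrees(np.arctan2(R[1,0],R[0,0]))
    print('at',np.round(p,4),round(ps,1),'F',np.round(o['contact_force'],1),'t',o['t'])
    for i in range(0,len(W),5):
        rows=[]
        for w in W[i:i+5]:
            d=np.array(w[:3])-p;c,s=np.cos(np.radians(ps)),np.sin(np.radians(ps))
            rows.append('%.3f %.3f %.3f %.1f'%(c*d[0]+s*d[1],s*d[0]-c*d[1],-d[2],-(w[3]-ps)))
        print('; '.join(rows));p=np.array(W[i:i+5][-1][:3]);ps=W[i:i+5][-1][3]
E
python3 - <<'E'
from h import *
from scipy.interpolate import PchipInterpolator as I
az=np.array([-74.2,-60,-40,-20,0,15,30,39]);r=[.675,.61,.52,.45,.44,.44,.45,.47]
f=I(az,r);g=np.linspace(-74.2,39,2000);X=np.c_[f(g)*np.cos(np.radians(g)),f(g)*np.sin(np.radians(g))]
s=np.r_[0,np.cumsum(np.hypot(*np.diff(X,axis=0).T))];n=25
gg=np.interp(np.linspace(0,s[-1],n+1)[1:],s,g)
print(s[-1]/n, st(-62,35))
plan([(f(a)*np.cos(np.radians(a)),f(a)*np.sin(np.radians(a)),.239,a+90) for a in gg])
E
```

```text
0.04131196052054587 (np.float64(0.43916790200781525), np.float64(0.3170509086020892))
at [ 0.1838 -0.6495  0.2393] 15.8 F [ 0.5 -0.4 -0.7] t 2.3
0.038 -0.016 0.000 -3.3; 0.075 -0.035 0.000 -6.7; 0.110 -0.056 0.000 -10.1; 0.144 -0.080 0.000 -13.6; 0.176 -0.106 0.000 -17.2
0.037 -0.018 -0.000 -3.7; 0.073 -0.039 -0.000 -7.4; 0.107 -0.063 -0.000 -11.3; 0.139 -0.088 -0.000 -15.3; 0.170 -0.116 -0.000 -19.5
0.036 -0.020 -0.000 -4.2; 0.071 -0.042 -0.000 -8.6; 0.106 -0.065 -0.000 -13.3; 0.142 -0.084 -0.000 -18.5; 0.179 -0.102 -0.000 -23.7
0.041 -0.005 -0.000 -5.3; 0.082 -0.012 -0.000 -10.7; 0.122 -0.022 -0.000 -16.1; 0.161 -0.036 -0.000 -21.4; 0.199 -0.052 -0.000 -26.8
0.041 -0.001 -0.000 -5.4; 0.083 -0.004 -0.000 -10.7; 0.124 -0.008 -0.000 -16.0; 0.165 -0.013 -0.000 -21.1; 0.206 -0.017 -0.000 -26.0
```

{"method": "send_rows", "body": {
  "deltas": "0.038 -0.016 0 -3.3; 0.075 -0.035 0 -6.7; 0.110 -0.056 0 -10.1; 0.144 -0.080 0 -13.6; 0.176 -0.106 0 -17.2",
  "claw": 0
}}

```text
t: 2.8
eef_pos: [0.3256, -0.4983, 0.2394]
tool_rot: [0.0, 0.958, 0.285, 0.0]
contact_force: [0.6, 0.4, 0.0]
gripper_width: 0.142
grasp_force: 0.0
```

```bash
python3 -c "
from h import *
plan([])
print(np.round(bot.get_obs()['q'],2))"
```

```text
at [ 0.3256 -0.4983  0.2394] 33.2 F [0.6 0.4 0. ] t 2.8
[ 0.97  0.35 -0.11  1.75  0.04  1.05 -0.14]
```

{"method": "send_rows", "body": {
  "deltas": "0.037 -0.018 0 -3.7; 0.073 -0.039 0 -7.4; 0.107 -0.063 0 -11.3; 0.139 -0.088 0 -15.3; 0.170 -0.116 0 -19.5"
}}

```text
t: 3.3
eef_pos: [0.4044, -0.3083, 0.2396]
tool_rot: [0.0, 0.896, 0.444, 0.0]
contact_force: [0.2, -0.1, 0.0]
gripper_width: -0.003
grasp_force: 0.0
```

{"method": "send_rows", "body": {
  "deltas": "0.036 -0.020 0 -4.2; 0.071 -0.042 0 -8.6; 0.106 -0.065 0 -13.3; 0.142 -0.084 0 -18.5; 0.179 -0.102 0 -23.7"
}}

```text
t: 3.8
eef_pos: [0.4316, -0.1042, 0.2397]
tool_rot: [0.001, 0.786, 0.618, 0.0]
contact_force: [1.5, -0.5, 0.4]
gripper_width: 0.002
grasp_force: 0.0
```

{"method": "send_rows", "body": {
  "deltas": "0.041 -0.005 0 -5.3; 0.082 -0.012 0 -10.7; 0.122 -0.022 0 -16.1; 0.161 -0.036 0 -21.4; 0.199 -0.052 0 -26.8"
}}

```text
t: 4.3
eef_pos: [0.4287, 0.1017, 0.2397]
tool_rot: [0.0, 0.621, 0.784, 0.0]
contact_force: [1.3, -0.4, -0.0]
gripper_width: -0.002
grasp_force: 0.0
```

{"method": "send_rows", "body": {
  "deltas": "0.041 -0.001 0 -5.4; 0.083 -0.004 0 -10.7; 0.124 -0.008 0 -16.0; 0.165 -0.013 0 -21.1; 0.206 -0.017 0 -26.0"
}}

```text
t: 4.8
eef_pos: [0.3652, 0.2983, 0.2396]
tool_rot: [0.0, 0.429, 0.903, 0.0]
contact_force: [0.4, -0.2, -0.6]
gripper_width: 0.001
grasp_force: 0.0
```

```bash
python3 - <<'E'
from h import *
yaw=np.degrees(Q[2])+90
print(np.round(bot.get_obs()['q'],2))
a,b=st(-62,35)
plan([(a+.0,b,.239,yaw),(a,b,.15,yaw),(a,b,.11,yaw),(a,b,.08,yaw),(a,b,.064,yaw)])
p=look('wrist',['peg','pivot','push_plate','nest','roller'],'w1.png')
look('top',['peg','pivot','push_plate','roller'])
look('scene',['peg','pivot','push_plate','roller'])
E
```

```text
[-0.03  0.24 -0.89  1.98  0.22  1.02 -0.34]
at [0.3652 0.2983 0.2396] 129.2 F [ 0.4 -0.2 -0.6] t 4.8
-0.032 0.069 0.001 -13.7; -0.032 0.069 0.090 -13.7; -0.032 0.069 0.130 -13.7; -0.032 0.069 0.160 -13.7; -0.032 0.069 0.176 -13.7
wrist peg 0.85 [0.409  0.3359 0.0629]
wrist pivot 0.89 [0.4582 0.374  0.0405]
wrist push_plate 0.9 [0.4976 0.2429 0.0438]
wrist roller 0.91 [0.4257 0.3241 0.0367]
top peg 0.73 [0.4091 0.338  0.0656]
top pivot 0.81 [0.4608 0.3652 0.0397]
scene peg 0.81 [0.415  0.3378 0.0616]
scene peg 0.73 [0.4596 0.3723 0.0426]
scene pivot 0.89 [0.4607 0.3746 0.0415]
scene push_plate 0.87 [0.4969 0.2424 0.0448]
scene roller 0.95 [0.428  0.3252 0.0398]
```

View pics/w1.png

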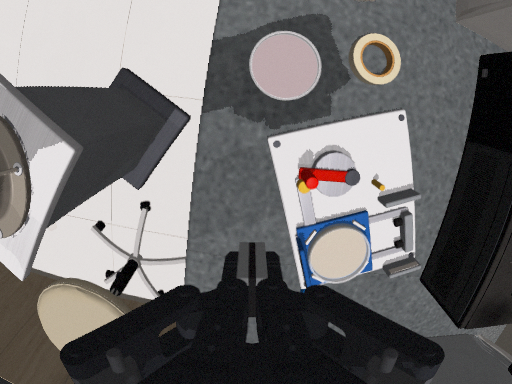

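The wrist view has the lever pointing at the roller (peg at about (305,180), pivot (350,177)), so cam is about 0.33 rad. The push plate is at about (300,265) and clear of the entry point. I'll descend behind the peg.

```bash
python3 - <<'E'
from h import *
yaw=np.degrees(Q[2])+90
a,b=st(-60,30)
plan([(a,b,.239,yaw)]*2+[(a,b,z,yaw) for z in (.19,.14,.11,.09,.075,.064,.064)])
E
```

```text
at [0.3659 0.2968 0.2393] 129.0 F [0.1 0.3 1. ] t 5.6
-0.035 0.073 0.000 -13.9; -0.035 0.073 0.000 -13.9; -0.035 0.073 0.049 -13.9; -0.035 0.073 0.099 -13.9; -0.035 0.073 0.129 -13.9
0.000 0.000 0.020 -0.0; 0.000 0.000 0.035 -0.0; 0.000 0.000 0.046 -0.0; 0.000 0.000 0.046 -0.0
```

{"method": "send_rows", "body": {
  "deltas": "-0.018 0.037 0 -7; -0.035 0.073 0 -13.9; -0.035 0.073 0.049 -13.9; -0.035 0.073 0.099 -13.9; -0.035 0.073 0.129 -13.9"
}}

```text
t: 6.1
eef_pos: [0.4436, 0.3143, 0.1068]
tool_rot: [-0.001, 0.318, 0.948, -0.002]
contact_force: [0.0, -1.6, 0.4]
gripper_width: 0.004
grasp_force: 0.0
```

{"method": "send_rows", "body": {
  "deltas": "0 0 0.020 0; 0 0 0.035 0; 0 0 0.046 0; 0 0 0.046 0"
}}

```text
t: 6.5
eef_pos: [0.4443, 0.3153, 0.0634]
tool_rot: [-0.0, 0.318, 0.948, -0.001]
contact_force: [0.0, 0.8, 0.8]
gripper_width: 0.003
grasp_force: 0.0
```

```bash
python3 - <<'E'
from h import *
yaw=np.degrees(Q[2])+90
A=np.radians(np.r_[np.linspace(200,35,14)[0:],27,21])
plan([(*st(-6+58*np.cos(t),50+58*np.sin(t)),.064,yaw) for t in A])
print(np.round(bot.get_obs()['q'],2))
look('wrist',['peg','pivot'])
E
```

```text
at [0.4443 0.3153 0.0634] 142.9 F [0.  0.8 0.8] t 6.5
0.000 -0.000 -0.001 -0.0; 0.013 -0.003 -0.001 -0.0; 0.026 -0.003 -0.001 -0.0; 0.038 -0.001 -0.001 -0.0; 0.050 0.004 -0.001 -0.0
0.010 0.008 -0.000 -0.0; 0.018 0.018 -0.000 -0.0; 0.024 0.029 -0.000 -0.0; 0.028 0.041 -0.000 -0.0; 0.028 0.054 -0.000 -0.0
-0.002 0.013 -0.000 -0.0; -0.007 0.024 -0.000 -0.0; -0.015 0.035 -0.000 -0.0; -0.025 0.043 -0.000 -0.0; -0.032 0.047 -0.000 -0.0
-0.006 0.002 -0.000 -0.0
[-0.17  0.61 -0.73  1.96  0.58  0.78 -0.31]
wrist peg 0.68 [0.4078 0.3366 0.0594]
wrist pivot 0.98 [0.4545 0.3724 0.0456]
```

{"method": "send_rows", "body": {
  "deltas": "0.007 -0.002 0 0; 0.013 -0.003 0 0; 0.026 -0.003 0 0; 0.038 -0.001 0 0; 0.050 0.004 0 0"
}}

```text
t: 7.15
eef_pos: [0.408, 0.3494, 0.065]
tool_rot: [0.001, 0.319, 0.948, 0.0]
contact_force: [3.1, -2.9, 0.2]
gripper_width: -0.002
grasp_force: 1.6
```

{"method": "send_rows", "body": {
  "deltas": "0.010 0.008 0 0; 0.018 0.018 0 0; 0.024 0.029 0 0; 0.028 0.041 0 0; 0.028 0.054 0 0"
}}

```text
t: 7.65
eef_pos: [0.4249, 0.4001, 0.0638]
tool_rot: [0.006, 0.322, 0.947, -0.006]
contact_force: [15.1, -26.9, 8.2]
gripper_width: -0.004
grasp_force: 14.0
```

```bash
python3 - <<'E'
from h import *
plan([])
look('scene',['peg','pivot','push_plate'],'s2.png')
look('wrist',['peg','pivot'],'w2.png')
E
```

```text
at [0.4249 0.4001 0.0638] 142.4 F [ 15.1 -26.9   8.2] t 7.65
scene peg 0.76 [0.4301 0.421  0.0645]
scene pivot 0.82 [0.4604 0.3732 0.0436]
scene push_plate 0.82 [0.4961 0.2426 0.0436]
wrist peg 0.9 [0.4268 0.4204 0.058 ]
wrist pivot 0.79 [0.455  0.3715 0.0454]
```

View pics/w2.png

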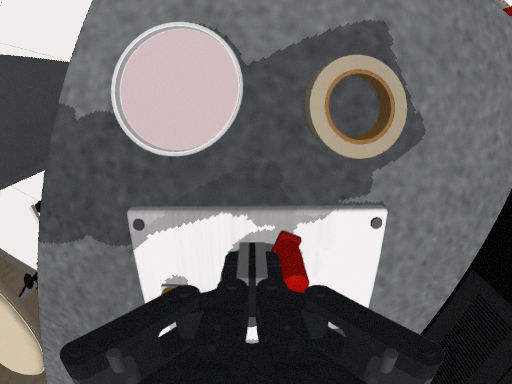

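The lever has turned to about 1.93 rad, but the fixed tool orientation lets the peg drag sideways along the pad (30 N). I'll back off, then turn the tool with the lever.

{"method": "send_rows", "body": {
  "deltas": "-0.004 -0.008 0 0; -0.004 -0.016 0 0; -0.004 -0.022 0 0; -0.004 -0.022 0 0"
}}

```text
t: 8.4
eef_pos: [0.4065, 0.3886, 0.0645]
tool_rot: [-0.0, 0.318, 0.948, -0.0]
contact_force: [0.4, -0.3, -0.3]
gripper_width: -0.004
grasp_force: 0.0
```

```bash
cat >> h.py <<'E'
def arc(ths,r=.058,z=.064,off=10):  # finger angles about pivot, stage deg; tool y tangent
    return [(*st(-6+1e3*r*np.cos(np.radians(t)),50+1e3*r*np.sin(np.radians(t))),z,np.degrees(Q[2])+min(t-off-90,0)+90) for t in ths]
E
python3 - <<'E'
from h import *
print(np.round(bot.get_obs()['q'],2))
plan(arc([106,103,101,99,97,91,85,79,73,67,61,55,49,43,37,31,26,22]))
look('scene',['peg','pivot']);look('top',['peg','pivot']);look('wrist',['peg','pivot'])
E
```

```text
[-0.32  0.63 -0.73  1.92  0.58  0.81 -0.45]
at [0.4065 0.3886 0.0645] 142.9 F [ 0.4 -0.3 -0.3] t 8.4
0.002 0.003 0.000 0.0; 0.002 0.006 0.000 0.0; 0.003 0.008 0.000 0.0; 0.003 0.010 0.000 1.0; 0.003 0.012 0.000 3.0
0.001 0.006 -0.000 6.0; 0.001 0.012 -0.000 12.0; 0.000 0.018 -0.000 18.0; -0.001 0.024 -0.000 24.0; -0.003 0.030 -0.000 30.0
0.001 0.006 -0.000 6.0; 0.001 0.012 -0.000 12.0; 0.000 0.018 -0.000 18.0; -0.001 0.024 -0.000 24.0; -0.003 0.030 -0.000 30.0
0.001 0.006 -0.000 6.0; 0.001 0.011 -0.000 11.0; 0.001 0.015 -0.000 15.0
scene peg 0.56 [0.4303 0.427  0.0629]
scene pivot 0.51 [0.4591 0.375  0.0432]
wrist peg 0.61 [0.4308 0.4197 0.0635]
```

{"method": "send_rows", "body": {
  "deltas": "0.003 0.008 0 0; 0.003 0.012 0 3; 0.004 0.018 0 9; 0.003 0.024 0 15; 0.002 0.030 0 21"
}}

```text
t: 9.35
eef_pos: [0.4228, 0.4151, 0.0642]
tool_rot: [-0.001, 0.487, 0.873, -0.0]
contact_force: [-2.7, -0.8, 1.1]
gripper_width: 0.002
grasp_force: 1.5
```

```bash
python3 - <<'E'
from h import *
o=bot.get_obs();d=np.array(o['eef_pos'][:2])-st(-6,50)
print(np.hypot(*d),np.degrees(np.arctan2(d[1],d[0])-Q[2]))
plan(arc([79,73,67,61,55]))
E
```

```text
0.058479602207913324 77.77904527498461
at [0.4228 0.4151 0.0642] 121.7 F [-2.7 -0.8  1.1] t 9.35
-0.001 -0.001 0.000 -0.2; 0.000 0.005 0.000 5.8; 0.000 0.011 0.000 11.8; -0.000 0.017 0.000 17.8; -0.001 0.023 0.000 23.8
```

Contact force is now about 3 N, as expected. Continuing with equal arc rows.

{"method": "send_rows", "body": {
  "deltas": "0.001 0.006 0 6; 0.001 0.012 0 12; 0 0.018 0 18; -0.001 0.024 0 24; -0.003 0.030 0 30"
}}

```text
t: 9.85
eef_pos: [0.4497, 0.4283, 0.0641]
tool_rot: [-0.0, 0.696, 0.718, -0.001]
contact_force: [-3.1, -2.6, 2.0]
gripper_width: -0.004
grasp_force: 1.6
```

```bash
python3 - <<'E'
from h import *
o=bot.get_obs();d=np.array(o['eef_pos'][:2])-st(-6,50)
print(np.hypot(*d),np.degrees(np.arctan2(d[1],d[0])-Q[2]),np.round(o['q'],2))
plan(arc([42,36,30,25,20]))
look('scene',['peg','pivot']);look('top',['peg','pivot']);look('wrist',['peg','pivot'])
E
```

```text
0.058589139137828185 48.135852058719074 [-0.49  0.65 -0.51  1.79  0.42  0.81 -1.17]
at [0.4497 0.4283 0.0641] 91.7 F [-3.1 -2.6  2. ] t 9.85
0.000 0.006 0.000 6.8; 0.000 0.012 0.000 12.8; -0.000 0.018 0.000 18.8; -0.001 0.023 0.000 23.8; -0.003 0.028 0.000 28.8
scene peg 0.64 [0.4707 0.4297 0.0645]
scene pivot 0.82 [0.4599 0.3722 0.0423]
wrist peg 0.79 [0.466  0.4265 0.0578]
wrist peg 0.52 [ 0.3112  0.4232 -0.0016]
wrist pivot 0.55 [0.4577 0.3709 0.0431]
```

{"method": "send_rows", "body": {
  "deltas": "0.001 0.006 0 6; 0.001 0.012 0 12; 0 0.018 0 18; -0.001 0.024 0 24; -0.003 0.029 0 29"
}}

```text
t: 10.8
eef_pos: [0.4788, 0.4257, 0.0642]
tool_rot: [-0.0, 0.854, 0.521, -0.001]
contact_force: [-3.7, 0.4, 1.4]
gripper_width: -0.0
grasp_force: 1.6
```

```bash
python3 - <<'E'
from h import *
o=bot.get_obs();d=np.array(o['eef_pos'][:2])-st(-6,50)
print(np.hypot(*d),np.degrees(np.arctan2(d[1],d[0])-Q[2]),np.round(o['q'],2),o['contact_force'])
look('scene',['peg','pivot'],'s3.png');look('top',['peg','pivot'],'t3.png');look('wrist',['peg','pivot'])
E
```

```text
0.0577593423742793 19.103783602926942 [-0.55  0.65 -0.38  1.75  0.32  0.81 -1.56] [-3.66323989  0.39234152  1.39275653]
scene peg 0.6 [0.4996 0.4147 0.0643]
scene pivot 0.63 [0.458  0.3743 0.0411]
top pivot 0.7 [0.463  0.369  0.0391]
wrist peg 0.97 [0.4954 0.4154 0.0588]
wrist pivot 0.82 [0.4565 0.3706 0.0455]
```

View pics/s3.png

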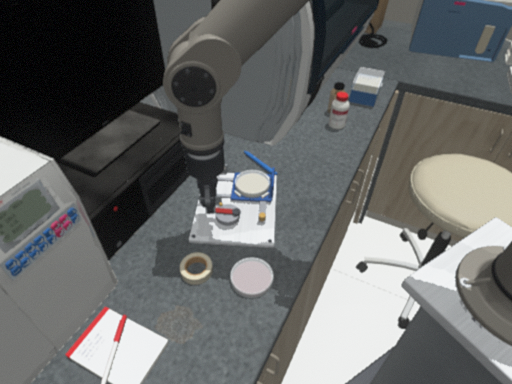

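The lever now points forward (peg to pivot direction about -2° in the stage frame, cam about 3.18). I'll back off, lift, and go behind the push plate.

```bash
python3 - <<'E'
from h import *
yaw=np.degrees(Q[2]);o=bot.get_obs();p=np.array(o['eef_pos']);R=rot(o)
b=p-.02*R[:,1];y0=62.7
W=[(*(p-.01*R[:,1]),y0),(*b,y0),(*b,y0)]+[(b[0],b[1],.11,y0),(b[0],b[1],.15,y0)]
t=np.array(st(-120,-55))
for f in np.linspace(0,1,7)[1:]: W.append((*(b[:2]*(1-f)+t*f),.15,y0*(1-f)+yaw*f))
W+=[W[-1]]
W+=[(*t,z,yaw) for z in (.12,.08,.06,.047,.047)]
plan(W)
E
```

```text
at [0.4798 0.4254 0.0643] 63.0 F [-1.   0.1 -1.1] t 11.25
-0.000 -0.010 -0.000 0.3; -0.000 -0.020 -0.000 0.3; -0.000 -0.020 -0.000 0.3; -0.000 -0.020 -0.046 0.3; -0.000 -0.020 -0.086 0.3
-0.031 0.019 -0.000 1.6; -0.062 0.037 -0.000 3.3; -0.094 0.056 -0.000 4.9; -0.125 0.075 -0.000 6.5; -0.156 0.094 -0.000 8.1
-0.028 0.023 -0.000 1.6; -0.028 0.023 -0.000 1.6; -0.028 0.023 0.030 1.6; -0.028 0.023 0.070 1.6; -0.028 0.023 0.090 1.6
0.000 0.000 0.013 -0.0; 0.000 0.000 0.013 -0.0
```

{"method": "send_rows", "body": {
  "deltas": "0 -0.010 0 0; 0 -0.020 0 0; 0 -0.020 0 0; 0 -0.020 -0.046 0; 0 -0.020 -0.086 0"
}}

```text
t: 11.75
eef_pos: [0.4613, 0.4344, 0.1507]
tool_rot: [0.0, 0.853, 0.522, -0.001]
contact_force: [0.9, 0.9, 0.6]
gripper_width: 0.0
grasp_force: 0.0
```

{"method": "send_rows", "body": {
  "deltas": "-0.031 0.019 0 1.6; -0.062 0.037 0 3.3; -0.094 0.056 0 4.9; -0.125 0.075 0 6.5; -0.156 0.094 0 8.1"
}}

```text
t: 12.25
eef_pos: [0.4747, 0.2515, 0.1506]
tool_rot: [0.0, 0.888, 0.46, 0.0]
contact_force: [1.0, 0.3, 0.6]
gripper_width: 0.003
grasp_force: 0.0
```

{"method": "send_rows", "body": {
  "deltas": "-0.028 0.023 0 2; -0.028 0.023 0 2"
}}

```text
t: 12.45
eef_pos: [0.478, 0.2107, 0.1501]
tool_rot: [0.002, 0.897, 0.441, -0.001]
contact_force: [-0.3, -0.1, -0.1]
gripper_width: -0.002
grasp_force: 0.0
```

```bash
python3 - <<'E'
from h import *
t=st(-120,-55);yaw=np.degrees(Q[2])
plan([(*t,z,yaw) for z in (.12,.08,.06,.047,.047)])
print(np.round(bot.get_obs()['q'],2))
N=['peg','pivot','push_plate','nest','roller']
look('scene',N);look('top',N);look('wrist',N,'w4.png')
E
```

```text
at [0.478  0.2107 0.1501] 52.4 F [-0.3 -0.1 -0.1] t 12.45
0.003 -0.005 0.030 -0.6; 0.003 -0.005 0.070 -0.6; 0.003 -0.005 0.090 -0.6; 0.003 -0.005 0.103 -0.6; 0.003 -0.005 0.103 -0.6
[-0.23  0.36 -0.37  1.98  0.18  0.83 -1.36]
scene peg 0.8 [0.4998 0.4166 0.066 ]
scene pivot 0.84 [0.4583 0.3744 0.0439]
scene push_plate 0.94 [0.4953 0.2432 0.0464]
scene push_plate 0.24 [0.4556 0.3739 0.0442]
scene nest 0.89 [0.5264 0.2825 0.0249]
scene roller 0.73 [0.4281 0.3246 0.0342]
top peg 0.91 [0.4958 0.417  0.0638]
top peg 0.47 [ 0.5049  0.3464 -0.0007]
top pivot 0.58 [0.4571 0.3689 0.0399]
top push_plate 0.93 [0.4947 0.2398 0.0429]
top push_plate 0.69 [ 3.944e-01  5.137e-01 -5.000e-04]
top nest 0.62 [0.5282 0.2877 0.025 ]
top roller 0.88 [0.425  0.326  0.0427]
top roller 0.49 [0.4959 0.2411 0.0435]
wrist peg 0.94 [0.4949 0.4131 0.06  ]
wrist peg 0.25 [0.4289 0.3248 0.0358]
wrist pivot 0.58 [0.3931 0.5108 0.0017]
wrist pivot 0.57 [0.4605 0.3702 0.0479]
wrist push_plate 0.98 [0.4996 0.2472 0.0456]
wrist nest 0.59 [0.5267 0.2876 0.0277]
wrist nest 0.3 [ 0.6186  0.2081 -0.0033]
wrist roller 0.77 [0.4266 0.324  0.0335]
```

View pics/w4.png

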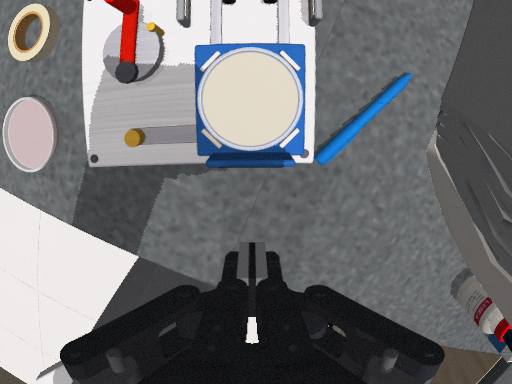

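The wrist view shows the lever forward (peg at about (125,3), hub (125,72)), the roller free at (134,137), the dish seated, and the fingers behind the plate. Descending and pushing.

{"method": "send_rows", "body": {
  "deltas": "0.002 -0.005 0.030 -0.6; 0.002 -0.005 0.070 -0.6; 0.002 -0.005 0.090 -0.6; 0.002 -0.005 0.103 -0.6; 0.002 -0.005 0.103 -0.6"
}}

```text
t: 13.85
eef_pos: [0.4737, 0.2209, 0.046]
tool_rot: [0.0, 0.893, 0.449, -0.001]
contact_force: [-0.2, -0.0, 1.1]
gripper_width: -0.001
grasp_force: 0.0
```

{"method": "send_rows", "body": {
  "deltas": "0.005 0 0 0; 0.010 0 0 0; 0.015 0 0 0; 0.019 0 0 0; 0.023 0 0 0"
}}

```text
t: 14.35
eef_pos: [0.4886, 0.2398, 0.0477]
tool_rot: [0.0, 0.893, 0.449, -0.0]
contact_force: [-0.9, -2.2, 2.1]
gripper_width: 0.002
grasp_force: 0.9
```

```bash
python3 - <<'E'
from h import *
o=bot.get_obs();c,s=np.cos(Q[2]),np.sin(Q[2]);d=np.array(o['eef_pos'][:2])-Q[:2]
print('stage',c*d[0]+s*d[1],-s*d[0]+c*d[1],o['contact_force'])
look('scene',['push_plate','nest','roller'])
E
```

```text
stage -0.09383800895749579 -0.05097064327519189 [-0.93106231 -2.23895837  2.0558654 ]
scene push_plate 0.58 [0.4987 0.2484 0.0424]
scene nest 0.97 [0.5261 0.2869 0.0245]
scene roller 0.83 [0.429  0.3296 0.0351]
scene roller 0.64 [ 0.3173  0.422  -0.0005]
```

{"method": "send_rows", "body": {
  "deltas": "0.004 0 0 0; 0.008 0 0 0; 0.012 0 0 0; 0.016 0 0 0; 0.020 0 0 0"
}}

```text
t: 15.05
eef_pos: [0.5004, 0.256, 0.0472]
tool_rot: [0.0, 0.893, 0.449, -0.0]
contact_force: [-0.3, -1.8, -0.7]
gripper_width: 0.0
grasp_force: 0.9
```

{"method": "send_rows", "body": {
  "deltas": "0.003 0 0 0; 0.006 0 0 0; 0.008 0 0 0; 0.010 0 0 0; 0.012 0 0 0"
}}

```text
t: 15.55
eef_pos: [0.5074, 0.2655, 0.0472]
tool_rot: [0.0, 0.893, 0.449, -0.0]
contact_force: [-0.5, -1.6, -1.3]
gripper_width: 0.005
grasp_force: 0.8
```

{"method": "send_rows", "body": {
  "deltas": "0.001 0 0 0; 0.002 0 0 0; 0.003 0 0 0; 0.004 0 0 0; 0.004 0 0 0"
}}

```text
t: 16.05
eef_pos: [0.5098, 0.2687, 0.0473]
tool_rot: [0.0, 0.893, 0.449, -0.0]
contact_force: [-0.8, -1.2, -0.5]
gripper_width: 0.002
grasp_force: 0.8
```

{"method": "send_rows", "body": {
  "deltas": "0.001 0 0 0; 0.002 0 0 0; 0.003 0 0 0; 0.004 0 0 0; 0.004 0 0 0"
}}

```text
t: 16.55
eef_pos: [0.5099, 0.2687, 0.047]
tool_rot: [0.002, 0.894, 0.449, -0.004]
contact_force: [-8.1, -10.5, 10.3]
gripper_width: 0.0
grasp_force: 6.4
```

Hard stop reached at about 40 mm of travel with 13 N. I'll retreat and check.

{"method": "send_rows", "body": {
  "deltas": "-0.006 0 0 0; -0.020 0 0 0; -0.040 0 0 0; -0.040 0 -0.040 0; -0.040 0 -0.080 0"
}}

```text
t: 17.05
eef_pos: [0.4876, 0.2398, 0.1276]
tool_rot: [-0.0, 0.893, 0.449, -0.001]
contact_force: [1.0, 0.3, 0.3]
gripper_width: 0.002
grasp_force: 0.0
```

{"method": "send_rows", "body": {
  "deltas": "0 0 -0.030 0; 0 0 -0.050 0; 0 0 -0.050 0; 0 0 -0.050 0"
}}

```text
t: 17.45
eef_pos: [0.4886, 0.2403, 0.1776]
tool_rot: [-0.0, 0.893, 0.449, 0.001]
contact_force: [-1.0, -0.2, -0.4]
gripper_width: -0.001
grasp_force: 0.0
```

```bash
python3 - <<'E'
from h import *
N=['peg','push_plate','nest','roller','dish']
c,s=np.cos(Q[2]),np.sin(Q[2])
for cam in ['scene','top','wrist']:
    p=bot.read_camera(cam)
    cv2.imwrite(f'pics/{cam}5.png',cv2.cvtColor(p['img'],cv2.COLOR_RGB2BGR))
    for n in N:
        for r in bot.landmark_of(p,n)[:1]:
            d=np.array(r['xyz'][:2])-Q[:2];print(cam,n,round(r['confidence'],2),np.round([c*d[0]+s*d[1],-s*d[0]+c*d[1],r['xyz'][2]],4))
print(bot.get_obs()['contact_force'])
E
```

```text
scene peg 0.9 [0.0521 0.0506 0.0643]
scene push_plate 0.78 [-0.0477 -0.0531  0.0438]
scene nest 0.77 [ 0.0039 -0.0536  0.0264]
scene roller 0.93 [-0.0193  0.0503  0.0376]
scene dish 0.87 [ 0.0057 -0.0519  0.0287]
top peg 0.92 [0.0513 0.05   0.0657]
top push_plate 0.6 [-0.05   -0.055   0.0444]
top nest 0.6 [ 0.0078 -0.054   0.026 ]
top dish 0.92 [ 0.0067 -0.0564  0.0246]
wrist peg 0.86 [0.0503 0.0476 0.0584]
wrist push_plate 0.64 [-0.0439 -0.0539  0.0431]
wrist roller 0.65 [-0.024   0.0538  0.0355]
wrist dish 0.85 [ 0.0064 -0.052   0.0292]
[ 0.07487529 -0.11804848  0.49312037]
```

View pics/wrist5.png

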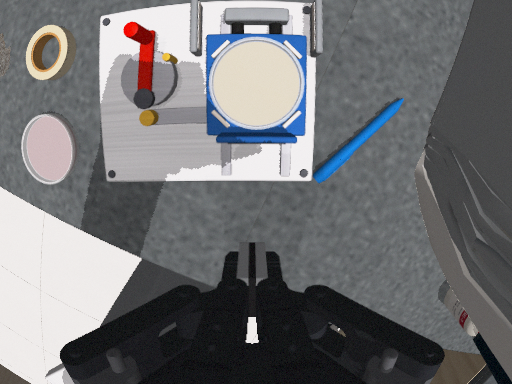

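The wrist view shows the carriage forward with its front edge at about row 35 by the bumpers and the dish flat between its lugs at (255,83). The lever points forward (peg at (132,30)), and the dish, tape and marker are undisturbed. The nest has moved from -34 to about +5.5 mm, which is the full 40 mm.

```bash
python3 -c "
from station import bot
print(bot.hand_in())"
```

```text
the job is handed in; nothing more can be done
None
```

I turned the cam to its low point (about 3.18 rad), then pushed the carriage the full 40 mm onto its bumpers; the dish is seated and untouched, the bystanders were left alone, and the job is handed in.

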